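# Dock the load module and select its bay

### The job

Put the loose finned load module away in its own bay of the docking rack, the bay whose label carries the same cross emblem as the module: slide it along the bench, without lifting it or tipping it, until it is fully home, flat against the back stop. Then turn the rack's selector dial so that its pointer stands on that bay's mark (left, middle or right mark for the left, middle or right bay as seen from the robot). Leave the parked module and the other things on the bench as they are.

Things in the scene. Friction and masses are not known exactly. Their poses are not given: they have to be found in the camera images.
- module: Loose load module to put away: finned aluminium block with a black cross on a white plate on top. 76 mm along its x, 90 mm along its y, 36 mm high, 0.35 to 0.7 kg; plain vertical sides up to 30 mm. Origin: centre of its underside. Starts flat on the bench before the rack, within 0.35 rad of world axes. Goes in with its 90 mm width across the bay, either way round.
- rack: Fixed grey docking rack: three bays side by side, open above and to the robot (-x), without floor (modules slide on the bench). Origin: bench level, on the back-stop face, middle bay's centre line; x points into the bays, y to the left bay; yaw up to 0.1 rad. Bay centre lines at rack y = +112 (left), 0, -112 mm (right). A module at home has its centre at rack x = -38 mm.
- mouth (a point): Point at bench level at the mouth of the middle bay, rack x = -80, y = 0 mm. Each bay is 100 mm wide between walls 12 mm thick, 40 mm high, straight from the back stop to rack x = -56 mm, then slim pointed lead-ins to x = -80 mm. Behind the stop: a strip 44 mm deep, 46 mm high with the labels. At the right end, rack y = -174 to -268, x = -70 to +44 mm: the selector panel, 40 mm high.
- label_cross: White label plate 38 x 60 x 3 mm with a black cross: marks the module's own bay. Lies on the rear strip on that bay's centre line, origin at the centre of its underside at rack x = +22 mm, 46 mm above the bench, axes as the rack's. A module at home has its origin 60 mm before it (x = -60, y = 0 mm in its frame). Which bay carries which label varies.
- label_disc: Same plate with a black disc: the parked module's bay.
- label_bar: Same plate with a black bar: a bay that stays empty.
- parked: A second module of the same size with a disc emblem, parked at home in the disc bay. Leave it there.
- selector (a joint): Angle of the selector dial in rad, growing clockwise from above, range 0 to 2.4. Pointer on the left mark at 0.75, the middle mark at 1.2 (pointing along rack +x, straight away from the robot), the right mark at 1.65. Starts at 0.15 to 0.5, left of all marks; stays where it is left (friction 0.03 N m).
- selector_grip (a point): On the selector's upright axis at grip height, 58 mm above the bench, rack x = -20, y = -223 mm; its x axis lies along the grip bar towards the pointer. Black dial: 48 mm round skirt, grip bar 44 mm long, 12 mm thick, 47 to 68 mm above the bench, a white line on its pointing half. Marks: three white ticks on the panel round it.
- spool: Bystander: steel wire spool, 52 mm wide, 34 mm high, standing on the bench to the right. Origin at the centre of its underside.
- flux_jar: Bystander: small amber jar with yellow lid, 60 mm wide, 45 mm high, to the left. Origin at the centre of its underside.
- driver: Bystander: screwdriver, 160 mm long, lying left of the rack.
Things that resemble listed ones, but are neither listed nor needed, are in the scene too. Leave any blue or turquoise look-alike of the module alone.

How it is judged:
On the way, in this order (a step that is already met when the one before it is completed fails the run):
1. the module is fully home in the cross bay (x of module in the frame of label_cross between -0.064 and -0.052 m and y of module in the frame of label_cross between -0.008 and 0.008 m and angle between the y axis of module and the y axis of label_cross, either way round below 0.08 rad and height (world z) of module below 0.004 m), for 0.2 s.
2. the selector is turned to that bay's mark (((y of label_cross in the frame of rack between 0.082 and 0.142 m and value of joint selector between 0.63 and 0.87 rad) or (y of label_cross in the frame of rack between -0.03 and 0.03 m and value of joint selector between 1.08 and 1.32 rad) or (y of label_cross in the frame of rack between -0.142 and -0.082 m and value of joint selector between 1.53 and 1.77 rad))), for 0.2 s.
At the end, for the whole second after the job is handed in: The module rests on the bench in the cross-labelled bay, at most 4 mm short of the back stop, square to within 0.08 rad, and the selector points to that bay's mark within 0.12 rad, both still (all of step 1 and ((y of label_cross in the frame of rack between 0.082 and 0.142 m and value of joint selector between 0.63 and 0.87 rad) or (y of label_cross in the frame of rack between -0.03 and 0.03 m and value of joint selector between 1.08 and 1.32 rad) or (y of label_cross in the frame of rack between -0.142 and -0.082 m and value of joint selector between 1.53 and 1.77 rad)) and linear speed of module below 0.01 m/s and velocity of joint selector between -0.05 and 0.05 rad/s); the robot touches nothing.
It fails at once if the module is lifted off the bench by more than 15 mm or tipped by more than 0.25 rad (height (world z) of module above 0.015 m or angle between module's own z axis and vertical above 0.25 rad).
It fails at once if the parked module is moved by more than 20 mm (distance of parked from where it was at the start of the episode above 0.02 m).
It fails at once if the spool is moved by more than 20 mm (distance of spool from where it was at the start of the episode above 0.02 m).
It fails at once if the jar is moved by more than 20 mm (distance of flux_jar from where it was at the start of the episode above 0.02 m).
It fails at once if the screwdriver is moved by more than 20 mm (distance of driver from where it was at the start of the episode above 0.02 m).
It also fails if it takes over 67 s, if anything falls off the work surface, if the arm or the gripper's body presses on something with over 40 N, if the wrist force passes 120 N, or if a joint passes its speed limit or range.

### The arm

A 7-joint arm with a two-finger parallel gripper is mounted at the origin on the work surface. World frame = base frame: x ahead of the robot, y to its left, z up, the work surface at z = 0. Lengths are in m, angles in rad, forces in N, time in s.
With the tool pointing down it reaches from about 0.4 to 0.875 m from the base axis. Payload 6.5 kg.
Tool frame: the origin (TCP) lies on the centre line of the jaws, within the pads' length; the fingertips stand 8 mm ahead of it and the grasp point (between the pads) lies 11 mm behind it (arm.finger_overhang is the distance from the TCP to the fingertips, in m); z points along the fingers, y is the line along which they close (so a half turn about z gives the same grasp; the last joint's range is limited). The gripper opens to 85 mm and grips with 20 to 120 N. Pads are 22 mm wide; open, the fingers measure 114 mm over their backs; the gripper's body (76 mm by 85 mm) begins 54 mm behind the grasp point. The pads swing forward as they close: fully open they stand 13 mm farther back than shut.
Start: joints at [-0.066, 0.536, -0.004, 1.538, 0.003, 1.067, -0.071], TCP at [0.65, 0, 0.239] pointing down, gripper open.
Joint ranges: [-2.7, 2.7], [-0.37, 2.16], [-1.27, 1.26], [0.24, 2.4], [-1.31, 4.45], [0.19, 1.91], [-2.76, 2.76]. Speed limits (rad/s): [2.39, 2.39, 3.14, 3.14, 3.14, 3.14, 3.14].

### API

Orientations are given as a rotation vector (axis times angle).
In Python, from workcell import arm gives the robot as it stands.
- The arm moves only by the tool step_arm, never from a script. Its argument "rows" is a list of rows, each an object of numbers: "wx", "wy", "wz": the turn, a rotation vector about the world's x, y, z in degrees; "x", "y", "z": the shift along the world's x, y, z in cm; "hand": the opening, from -1 (shut) to 1 (fully open). In form: [{"wx": .., "wy": .., "wz": .., "x": .., "y": .., "z": .., "hand": ..}, ...]. A call has 1 to 5 rows; each row shifts and turns the commanded pose from where the row before left it; what a row does not reach is not made up. A row lasts 1/10 s, in which the tool goes at most 50 mm and 8.59 degrees, less where a joint would pass 70% of its speed; a pose out of reach is approached as far as the arm can. A call is refused whole if a number of a shift passes 5 or a number of a turn 8.59, either way. A call with a gripper value outside its range is refused whole. The fingers move at their own pace and stop on an object; the grip force is fixed at half the most. Time passes only in rows, so rows that do not move let the fingers close. It gives the time, the measured TCP pose, the force, the opening and the grip force at its end, in the units of the state.
- arm.observe(): the state, without advancing time (a new reading comes with each control period).
- arm.capture(name): name is "scene" or "side" or "wrist"; returns the picture (384x512x3 uint8, blue, green, red); there is no depth.
- arm.calibration(name): a dict with "fx", "fy", "cx", "cy" (pixels), "distortion" ([k1, k2, p1, p2, k3] as OpenCV has them; the pictures are not rectified), "extrinsics" (4x4, takes a point from camera to world coordinates). Camera axes: x right, y up, looking along -z (the intrinsics and any distortion apply to the point x, -y, -z); pixel columns grow to the right and rows downward; lengths in m; the calibration is good to about 2 mm. A picture is of the moment at which its call begins: read the wrist's pose just before it. calibration takes no time and is no camera call; for the wrist camera it gives the pose at the moment of the call.
- arm.finish_job(): hands the job in; it is judged then, once.
The state is a dict: "time": time; "joint_positions": joint angles; "qvel": joint speeds; "tau": joint torques, N m; "position": TCP position; "orientation": TCP orientation; "wrist_force": force on the tool from outside, world axes, zero at the start; "torque": the same for the moment, N m; "width": finger opening in m; "grip_force": force on a finger pad.
Only numpy, scipy, OpenCV 4.12 (cv2) and the standard library are available. Lean on these libraries where they do the work, as an engineer would, in place of code of your own. Each camera call takes 0.05 s, during which the arm holds its last target. There are 200 camera calls.

## Working session

There is one attempt and no reset: what is moved stays moved. The work goes in short steps, Python scripts to look and compute and a tool call to move; the robot and the scene stay as the last step left them, time stands still between calls to the robot, and variables do not carry over. Pictures are saved under pics/ and viewed, at most 10 in all, crops included, and the job is handed in when it is done.

Besides the shell and the picture viewer there is one more tool, called after "Request:" as a command line: name --argument value ..., lists and objects as JSON in quotes. step_arm: Moves the arm, as the interface text tells. Its arguments: {"type":"object","properties":{"rows":{"type":"array","items":{"type":"object","properties":{"wx":{"type":"number"},"wy":{"type":"number"},"wz":{"type":"number"},"x":{"type":"number"},"y":{"type":"number"},"z":{"type":"number"},"hand":{"type":"number"}}}}},"required":["rows"]}

```bash
mkdir -p pics; cat > h.py <<'E'
import numpy as np, cv2
from workcell import arm
def K(c): return np.array([[c['fx'],0,c['cx']],[0,c['fy'],c['cy']],[0,0,1.]])
def cast(c,pts,z):
    """pixels -> world points on plane height z"""
    u=cv2.undistortPoints(np.float64(pts).reshape(-1,1,2),K(c),np.array(c['distortion'],float)).reshape(-1,2)
    E=np.array(c['extrinsics']); d=np.c_[u[:,0],-u[:,1],-np.ones(len(u))]@E[:3,:3].T; o=E[:3,3]
    return o+d*((z-o[2])/d[:,2])[:,None]
def proj(c,P):
    E=np.linalg.inv(np.array(c['extrinsics'])); p=np.float64(P).reshape(-1,3)@E[:3,:3].T+E[:3,3]
    p=p*[1,-1,-1]
    return cv2.projectPoints(p,np.zeros(3),np.zeros(3),K(c),np.array(c['distortion'],float))[0].reshape(-1,2)
E
python3 - <<'E'
from h import *
for n in ("scene","side","wrist"):
    c=arm.calibration(n); im=arm.capture(n); cv2.imwrite(f"pics/{n}0.png",im)
    print(n,np.round(np.array(c['extrinsics']),3).tolist(),c['fx'])
a=cv2.imread("pics/scene0.png");b=cv2.imread("pics/side0.png")
s=arm.observe();print(s['position'],s['orientation'],s['width'],s['time'])
E
```

```text
scene [[0.386, -0.608, 0.694, 1.135], [0.922, 0.262, -0.284, -0.242], [-0.009, 0.75, 0.662, 0.658], [0.0, 0.0, 0.0, 1.0]] 354.16805729567164
side [[-0.839, 0.303, -0.453, 0.038], [-0.544, -0.435, 0.717, 0.786], [0.021, 0.848, 0.53, 0.619], [0.0, 0.0, 0.0, 1.0]] 384.3231145981108
wrist [[1.0, -0.001, 0.001, 0.65], [0.001, 0.954, 0.299, 0.076], [-0.002, -0.299, 0.954, 0.373], [0.0, 0.0, 0.0, 1.0]] 284.59498024782687
[ 6.49545236e-01 -4.09041418e-05  2.38610097e-01] [-2.22082682e+00 -2.22086924e+00  1.61439136e-03] 0.08560647084124753 0.15
```

View pics/scene0.png

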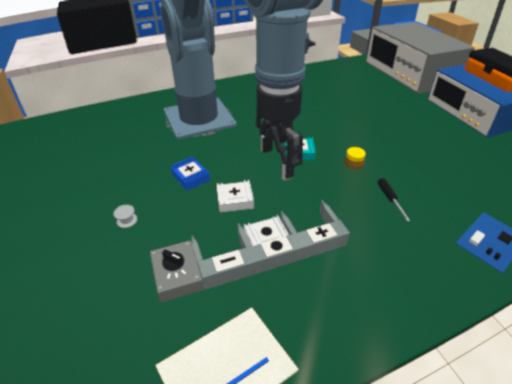

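View pics/wrist0.png

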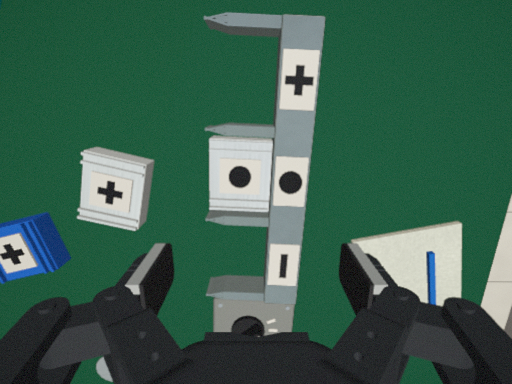

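The wrist view shows three emblem-cross modules. The candidates are the white finned one at wrist (110,192), the blue look-alike at wrist (12,253), and the turquoise one at scene (305,148). The white one fits the aluminium module. The cross label is at wrist (300,80), on the left (+y) bay. The disc module is parked in the middle bay, and the dial is at (248,328). Next I'll measure and crop.

```bash
python3 - <<'E'
from h import *
im=cv2.imread("pics/wrist0.png"); c=arm.calibration("wrist")
hsv=cv2.cvtColor(im,cv2.COLOR_BGR2HSV)
m=((hsv[...,1]<60)&(hsv[...,2]>205)).astype(np.uint8)
for n,mm in (("white",m),("black",((hsv[...,2]<70)).astype(np.uint8))):
    cs,_=cv2.findContours(mm,cv2.RETR_EXTERNAL if n=="white" else cv2.RETR_LIST,cv2.CHAIN_APPROX_NONE)
    for k in cs:
        if 60<cv2.contourArea(k)<6000:
            M=cv2.moments(k); p=(M['m10']/M['m00'],M['m01']/M['m00'])
            z=0.049 if p[0]>260 else 0.037
            W=cast(c,k[:,0],z)*1000; r=cv2.minAreaRect(np.float32(W[:,:2]))
            print(n,np.round(p),cv2.contourArea(k),'cen',np.round(cast(c,[p],z)[0]*1000,1),'rect',np.round(r[0],1),np.round(r[1],1),round(r[2],1))
cr=im[130:260,0:200]; cr2=im[0:120,200:340]
a=cv2.resize(cr,None,fx=3,fy=3); b=cv2.resize(im[285:350,190:320],None,fx=3,fy=3)
out=np.zeros((600,600,3),np.uint8); out[:390,:600]=a; out[400:595,:390]=b
cv2.imwrite("pics/crop1.png",out)
E
```

```text
white [497. 300.] 821.0 cen [ 973.8 -176.9   49. ] rect [ 973.1 -184.6] [37.7 69.1] 0.1
white [283. 265.] 1061.0 cen [ 684.8 -123.6   49. ] rect [ 684.8 -124.5] [59.3 36.5] 87.1
white [ 16. 254.] 523.5 cen [ 333.1 -114.9   37. ] rect [ 328.5 -114.1] [41.7 48.3] 13.9
white [421. 259.] 4449.0 cen [ 861.5 -114.8   49. ] rect [ 850.7 -134.6] [126.9 115.5] 11.4
white [503. 254.] 856.5 cen [ 964.2 -108.    49. ] rect [ 957.8 -101.5] [27.5 98. ] 14.7
white [109. 218.] 163.0 cen [462.8 -63.4  37. ] rect [462.  -63.4] [ 5.9 73.3] 76.3
white [240. 203.] 228.0 cen [629.3 -43.8  37. ] rect [628.  -43.9] [ 7.  71.7] 87.4
white [111. 190.] 2545.0 cen [471.2 -26.9  37. ] rect [470.3 -28.1] [58.9 74.5] 76.8
white [290. 181.] 1404.5 cen [689.9 -11.5  49. ] rect [689.9 -12.7] [59.  36.3] 87.5
white [114. 163.] 272.5 cen [479.2   7.5  37. ] rect [478.3   7.7] [ 6.9 74.9] 76.4
white [240. 174.] 2733.5 cen [629.9  -6.1  37. ] rect [630.1  -7.2] [59.4 72.2] 87.3
white [240. 145.] 365.0 cen [631.5  28.9  37. ] rect [631.6  28.8] [ 8.3 71.9] 87.5
white [299.  79.] 1985.0 cen [695.1 100.6  49. ] rect [695.2  99.5] [58.9 37.1] 87.5
black [283. 265.] 83.0 cen [ 684.9 -125.    49. ] rect [ 684.9 -125.3] [31.3  6.3] 87.2
black [ 12. 254.] 174.0 cen [ 327.4 -114.8   37. ] rect [ 327.3 -114.7] [24.4 24.2] 57.7
black [110. 192.] 185.0 cen [469.  -29.5  37. ] rect [468.8 -29.7] [23.2 22.8] 32.7
black [290. 182.] 328.5 cen [690.1 -12.9  49. ] rect [690.  -12.9] [23.7 24.6] 1.5
black [239. 176.] 297.0 cen [629.7  -9.1  37. ] rect [629.7  -9.3] [23.9 23.2] 89.6
black [299.  80.] 270.0 cen [695.2  99.4  49. ] rect [695.3  99.3] [22.9 23.6] 43.2
```

View pics/crop1.png

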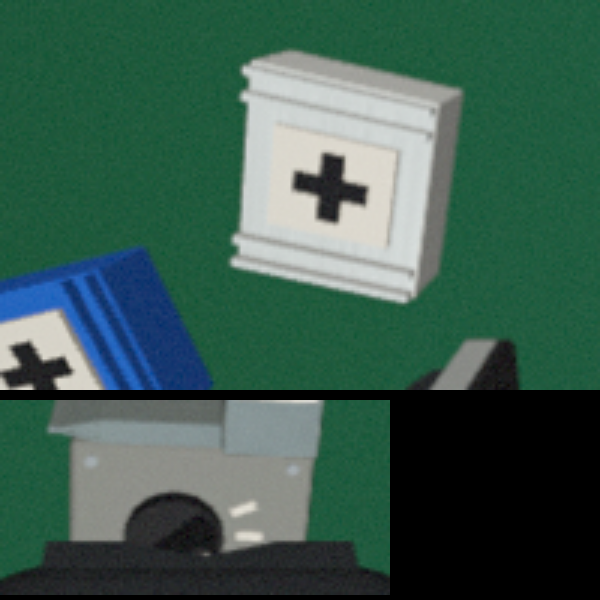

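The crop confirms it: the white finned module has a black cross on its plate. Its centre is at (469.5,-29) mm, yaw -13.3°. The rack yaw is -2.63°, and home for the cross bay is (635.3,102.2). The parked module checks against its own label to within 1 mm.

Next I move above the module.

Request:
step_arm --rows '[{"x":-3.6,"y":-0.58,"z":-2.6,"wz":-2.66},{"x":-3.6,"y":-0.58,"z":-2.6,"wz":-2.66},{"x":-3.6,"y":-0.58,"z":-2.6,"wz":-2.66},{"x":-3.6,"y":-0.58,"z":-2.6,"wz":-2.66},{"x":-3.6,"y":-0.58,"z":-2.6,"wz":-2.66}]'

```text
schema error: expected keys wx, wy, wz, x, y, z, hand
```

Request:
step_arm --rows '[{"hand":1},{"hand":1},{"hand":1}]'

```text
schema error: expected keys wx, wy, wz, x, y, z, hand
```

```bash
python3 - <<'E'
from h import *
c=arm.calibration("wrist"); im=arm.capture("wrist"); cv2.imwrite("pics/w2.png",im)
s=arm.observe(); print(s['position'],s['orientation'])
hsv=cv2.cvtColor(im,cv2.COLOR_BGR2HSV)
cs,_=cv2.findContours((hsv[...,2]<60).astype(np.uint8),cv2.RETR_LIST,cv2.CHAIN_APPROX_NONE)
for k in cs:
    if 150<cv2.contourArea(k)<4000:
        M=cv2.moments(k); p=(M['m10']/M['m00'],M['m01']/M['m00'])
        W=cast(c,k[:,0],.037)*1000; r=cv2.minAreaRect(np.float32(W[:,:2]))
        print(np.round(p),np.round(cast(c,[p],.037)[0]*1000,1),np.round(r[0],1),np.round(r[1],1))
E
```

```text
[6.49619517e-01 3.37371757e-05 2.38736996e-01] [-2.22085556e+00 -2.22100366e+00  1.27222842e-03]
[ 12. 254.] [ 327.2 -114.8   37. ] [ 327.1 -114.9] [23.7 23.8]
[110. 192.] [468.8 -29.3  37. ] [469.  -29.7] [22.7 22.8]
[290. 182.] [691.4 -16.1  37. ] [691.5 -16.2] [24.5 25.5]
[239. 176.] [629.6  -9.1  37. ] [629.7  -9.3] [23.9 23.2]
[298.  80.] [696.5 100.4  37. ] [696.4 100.4] [22.9 23.7]
```

View pics/w2.png

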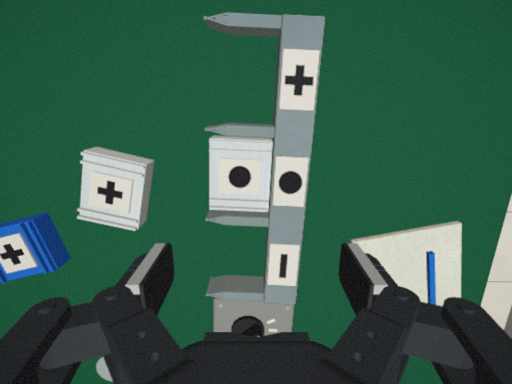

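The picture is unchanged because the moves were refused: every key has to be given. I'll repeat them in full.

Request:
step_arm --rows '[{"wx":0,"wy":0,"hand":1,"x":-3.6,"y":-0.58,"z":-2.6,"wz":-2.66},{"wx":0,"wy":0,"hand":1,"x":-3.6,"y":-0.58,"z":-2.6,"wz":-2.66},{"wx":0,"wy":0,"hand":1,"x":-3.6,"y":-0.58,"z":-2.6,"wz":-2.66},{"wx":0,"wy":0,"hand":1,"x":-3.6,"y":-0.58,"z":-2.6,"wz":-2.66},{"wx":0,"wy":0,"hand":1,"x":-3.6,"y":-0.58,"z":-2.6,"wz":-2.66}]'

```text
time: 0.7
position: [0.4685, -0.0292, 0.1086]
orientation: [2.465, 1.947, 0.001]
wrist_force: [0.5, -0.0, -0.5]
width: 0.0853
grip_force: 0.0
```

Request:
step_arm --rows '[{"wx":0,"wy":0,"wz":0,"x":0,"y":0,"z":0,"hand":1},{"wx":0,"wy":0,"wz":0,"x":0,"y":0,"z":0,"hand":1},{"wx":0,"wy":0,"wz":0,"x":0,"y":0,"z":0,"hand":1}]'

```text
time: 1.0
position: [0.4718, -0.0288, 0.11]
orientation: [2.462, 1.949, 0.003]
wrist_force: [0.3, -0.0, -0.3]
width: 0.0854
grip_force: 0.0
```

```bash
cat > look.py <<'E'
from h import *
import sys
c=arm.calibration("wrist"); im=arm.capture("wrist"); cv2.imwrite(f"pics/{sys.argv[1]}.png",im)
s=arm.observe(); print(s['time'],s['position'],s['orientation'])
from scipy.spatial.transform import Rotation as R
y=R.from_rotvec(s['orientation']).as_matrix()[:,1]; print('tool y deg',np.degrees(np.arctan2(y[1],y[0])), y[2])
hsv=cv2.cvtColor(im,cv2.COLOR_BGR2HSV)
for n,mm in (("w",(hsv[...,1]<60)&(hsv[...,2]>205)),("b",hsv[...,2]<60)):
  cs,_=cv2.findContours(mm.astype(np.uint8),cv2.RETR_LIST,cv2.CHAIN_APPROX_NONE)
  for k in cs:
    if 150<cv2.contourArea(k)<15000:
        M=cv2.moments(k); p=(M['m10']/M['m00'],M['m01']/M['m00'])
        W=cast(c,k[:,0],.037)*1000; r=cv2.minAreaRect(np.float32(W[:,:2]))
        print(n,np.round(p),np.round(cast(c,[p],.037)[0]*1000,1),np.round(r[0],1),np.round(r[1],1),round(r[2],1))
E
python3 look.py w3
```

```text
1.05 [ 0.47201637 -0.02870908  0.11011242] [2.46188245 1.94898435 0.0036869 ]
tool y deg -13.265263906843998 0.002728969423938021
w [251. 247.] [460.8 -62.6  37. ] [459.6 -62.7] [ 6.4 71.7] 76.7
w [250. 208.] [467.7 -29.1  37. ] [467.6 -29.5] [28.3 28.6] 30.5
w [248. 180.] [471.8  -7.   37. ] [473.   -7.1] [ 2.3 49.8] 76.7
w [250. 203.] [468.6 -25.5  37. ] [468.  -27.3] [59.3 72.4] 76.7
w [457. 180.] [624.8 -43.3  37. ] [625.5 -43.4] [ 7.1 75.9] 87.4
w [250. 159.] [476.7   7.7  37. ] [476.7   7.7] [ 8.2 72.1] 76.7
w [460. 134.] [627.5  -8.7  37. ] [627.6  -9.2] [29.3 30.2] 37.2
w [423. 139.] [601.5  -6.3  37. ] [601.2  -7.3] [45.1  3.5] 86.9
w [457. 129.] [625.5  -5.1  37. ] [624.7  -6.7] [60.1 71.3] 87.5
w [456.  79.] [625.5  29.4  37. ] [626.2  29.6] [11.  70.9] 87.2
b [250. 208.] [467.6 -29.1  37. ] [467.6 -29.4] [23.7 23.9] 30.6
b [460. 134.] [627.5  -8.8  37. ] [627.4  -9.2] [25.4 27.1] 76.6
b [500.   8.] [653.3  65.2  37. ] [653.9  64.7] [10.5 21. ] 40.9
```

View pics/w3.png

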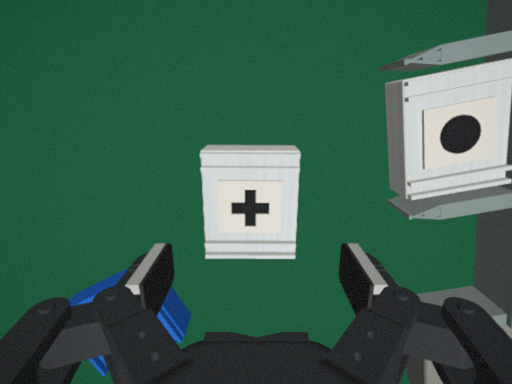

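The wrist picture shows the module centred at (250,208) px, which is (468,-29) mm. The blue look-alike at (130,310) is clear of the fingers. I'll correct x by -4 mm and descend.

Request:
step_arm --rows '[{"wx":0,"wy":0,"wz":0,"x":-0.4,"y":0,"z":-2.5,"hand":1},{"wx":0,"wy":0,"wz":0,"x":0,"y":0,"z":-2.5,"hand":1},{"wx":0,"wy":0,"wz":0,"x":0,"y":0,"z":-1.0,"hand":1},{"wx":0,"wy":0,"wz":0,"x":0,"y":0,"z":0,"hand":1},{"wx":0,"wy":0,"wz":0,"x":0,"y":0,"z":0,"hand":1}]'

```text
time: 1.55
position: [0.467, -0.029, 0.05]
orientation: [2.463, 1.949, 0.002]
wrist_force: [0.2, -0.5, -0.3]
width: 0.0855
grip_force: 0.0
```

Request:
step_arm --rows '[{"wx":0,"wy":0,"wz":0,"x":0.1,"y":0,"z":-1.0,"hand":1},{"wx":0,"wy":0,"wz":0,"x":0,"y":0,"z":-1.0,"hand":1},{"wx":0,"wy":0,"wz":0,"x":0,"y":0,"z":-1.0,"hand":1},{"wx":0,"wy":0,"wz":0,"x":0,"y":0,"z":-0.5,"hand":1},{"wx":0,"wy":0,"wz":0,"x":0,"y":0,"z":0,"hand":1}]'

```text
time: 2.05
position: [0.4662, -0.029, 0.0134]
orientation: [-2.463, -1.949, 0.002]
wrist_force: [-0.0, 0.7, -0.5]
width: 0.0856
grip_force: 0.0
```

Request:
step_arm --rows '[{"wx":0,"wy":0,"wz":0,"x":0.2,"y":0,"z":-0.3,"hand":1},{"wx":0,"wy":0,"wz":0,"x":0,"y":0,"z":0,"hand":1},{"wx":0,"wy":0,"wz":0,"x":0,"y":0,"z":0,"hand":-1},{"wx":0,"wy":0,"wz":0,"x":0,"y":0,"z":0,"hand":-1},{"wx":0,"wy":0,"wz":0,"x":0,"y":0,"z":0,"hand":-1}]'

```text
time: 2.55
position: [0.4684, -0.0289, 0.0118]
orientation: [-2.463, -1.949, 0.001]
wrist_force: [-2.2, 0.5, 8.0]
width: 0.0749
grip_force: 69.9
```

```bash
python3 - <<'E'
from h import *
im=cv2.imread("pics/scene0.png"); c=arm.calibration("scene")
hsv=cv2.cvtColor(im,cv2.COLOR_BGR2HSV)
print('cross label',cast(c,[(321,232)],.049),'jar top',cast(c,[(356,154)],.045),'driver',cast(c,[(381,182),(408,218)],.01),'spool',cast(c,[(124,213)],.034))
m=((abs(hsv[...,0].astype(int)-90)<8)&(hsv[...,1]>120)&(hsv[...,2]>110)).astype(np.uint8); m[:, :280]=0
ys,xs=np.nonzero(m[120:180]); print(xs.min(),xs.max(),ys.min()+120,ys.max()+120,len(xs))
print(cast(c,[(315,140),(315,157),(302,160),(300,140)],.03))
E
```

```text
cross label [[0.6951485  0.09807747 0.049     ]] jar top [[0.46924602 0.35187695 0.045     ]] driver [[0.57234166 0.37332459 0.01      ]
 [0.71584425 0.3488908  0.01      ]] spool [[ 0.43704766 -0.31392311  0.034     ]]
285 315 137 158 205
[[0.33835118 0.28976003 0.03      ]
 [0.41741886 0.24409281 0.03      ]
 [0.41524176 0.20133467 0.03      ]
 [0.31961315 0.24588005 0.03      ]]
```

Turquoise, jar, driver and spool are all clear of the path, and the scene view agrees on the cross label to about 1 mm. I'll drag the module to a point before the left mouth, rotating it to the rack yaw.

Request:
step_arm --rows '[{"wx":0,"wy":0,"wz":1.1,"x":0.7,"y":1.3,"z":0,"hand":-1},{"wx":0,"wy":0,"wz":1.1,"x":0.7,"y":1.3,"z":0,"hand":-1},{"wx":0,"wy":0,"wz":1.1,"x":0.7,"y":1.3,"z":0,"hand":-1},{"wx":0,"wy":0,"wz":1.1,"x":0.7,"y":1.3,"z":0,"hand":-1},{"wx":0,"wy":0,"wz":1.1,"x":0.7,"y":1.3,"z":0,"hand":-1}]'

```text
time: 3.05
position: [0.5031, 0.0331, 0.0118]
orientation: [2.369, 2.062, -0.006]
wrist_force: [-4.3, -7.9, 9.3]
width: 0.0744
grip_force: 70.2
```

Request:
step_arm --rows '[{"wx":0,"wy":0,"wz":1.1,"x":0.7,"y":1.3,"z":0,"hand":-1},{"wx":0,"wy":0,"wz":1.1,"x":0.7,"y":1.3,"z":0,"hand":-1},{"wx":0,"wy":0,"wz":1.1,"x":0.7,"y":1.3,"z":0,"hand":-1},{"wx":0,"wy":0,"wz":1.1,"x":0.7,"y":1.3,"z":0,"hand":-1},{"wx":0,"wy":0,"wz":0.7,"x":0.7,"y":1.3,"z":0,"hand":-1}]'

```text
time: 3.55
position: [0.538, 0.0973, 0.0118]
orientation: [2.275, 2.164, -0.008]
wrist_force: [-5.2, -9.5, 10.4]
width: 0.0748
grip_force: 70.5
```

```bash
python3 look.py w4
```

```text
3.6 [0.53995786 0.10153263 0.011924  ] [ 2.27173205e+00  2.16862600e+00 -2.61276904e-04]
tool y deg -2.660349454155505 0.0005643277283350566
w [256. 280.] [538.6  97.9  37. ] [538.5  97.3] [28.7 28.6] 42.0
w [257. 235.] [540.4 120.4  37. ] [539.9 122.5] [ 7.4 49.1] 87.3
w [256. 201.] [540.7 135.5  37. ] [540.5 135.2] [ 7.3 72.6] 87.2
b [431. 345.] [620.9  58.3  37. ] [621.2  58.1] [ 7.6 12.6] 35.2
b [429. 331.] [619.   66.3  37. ] [618.5  66.8] [ 5.  15.3] 42.0
b [408. 325.] [608.6  70.4  37. ] [608.5  70.4] [10.  17.2] 66.6
b [256. 280.] [538.6  98.   37. ] [538.6  97.6] [25.7 25.5] 41.3
b [499. 289.] [646.9  88.9  37. ] [645.1  89.3] [13.4 54.9] 11.9
```

```bash
python3 - <<'E'
from h import *
a=arm.capture("scene"); b=arm.capture("side")
cv2.imwrite("pics/s5.png",a); cv2.imwrite("pics/d5.png",b)
P=[[.695,.0995,.049],[.539,.0995,.037]]
def crop(im,n):
    p=proj(arm.calibration(n),P); print(n,p); x,y=p.mean(0).astype(int); x0=max(0,min(512-100,x-50));y0=max(0,min(384-100,y-50)); print(x0,y0)
    return cv2.resize(im[y0:y0+100,x0:x0+100],(390,390),interpolation=cv2.INTER_CUBIC)
w=cv2.imread("pics/w4.png")
cv2.imwrite("pics/c5.png",np.hstack([crop(a,"scene"),crop(b,"side")]))
E
```

```text
scene [[321.50585575 231.7681913 ]
 [290.32993748 193.44059053]]
255 162
side [[181.82734861 189.52645738]
 [226.52563707 210.73467212]]
154 150
```

View pics/c5.png

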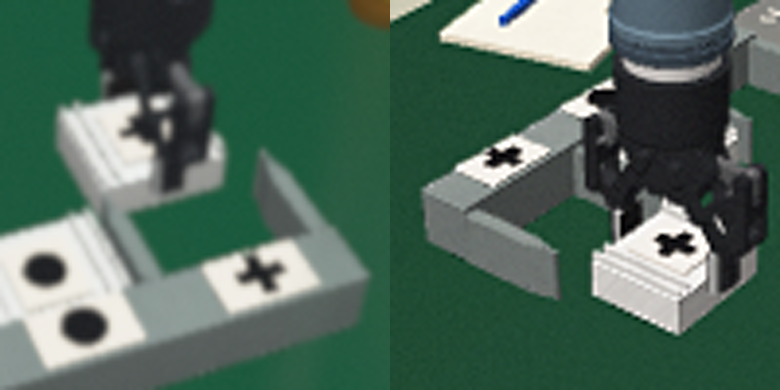

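View pics/w4.png

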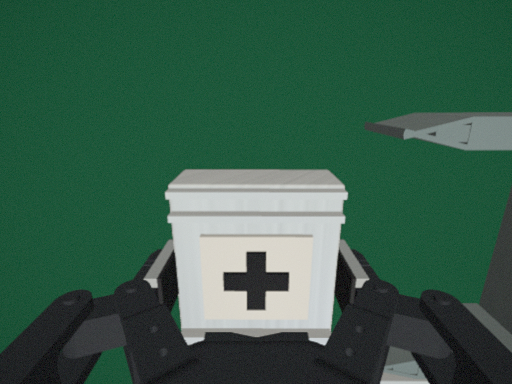

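The crops show the module in the grip, flat, before the left mouth. The side view has the label cross at (183.2,190.3) and the module cross at (227.1,212.3). The wrist view has the lead-in tip at (365,126).

```bash
python3 - <<'E'
from h import *
c=arm.calibration("side")
print(cast(c,[(183.2,190.3)],.049)*1000,cast(c,[(227.1,212.3)],.037)*1000)
c=arm.calibration("wrist")
print('tip base',cast(c,[(365,126)],.04)*1000,cast(c,[(377,136)],.0)*1000)
E
```

```text
[[689.03368654 100.47327271  49.        ]] [[533.45454667 104.59409756  37.        ]]
tip base [[583.48813139 167.94817395  40.        ]] [[604.77777554 159.01243688   0.        ]]
```

Request:
step_arm --rows '[{"wx":0,"wy":0,"wz":0,"x":0,"y":0.45,"z":0,"hand":-1},{"wx":0,"wy":0,"wz":0,"x":0.9,"y":-0.04,"z":0,"hand":-1},{"wx":0,"wy":0,"wz":0,"x":0.9,"y":-0.04,"z":0,"hand":-1},{"wx":0,"wy":0,"wz":0,"x":0.9,"y":-0.04,"z":0,"hand":-1},{"wx":0,"wy":0,"wz":0,"x":0,"y":0,"z":0,"hand":-1}]'

```text
time: 4.2
position: [0.5609, 0.1042, 0.0114]
orientation: [-2.268, -2.165, 0.011]
wrist_force: [-11.4, 0.0, 17.2]
width: 0.0742
grip_force: 74.8
```

```bash
python3 look.py w6 | head -5; python3 - <<'E'
from h import *
b=arm.capture("side"); a=arm.capture("wrist")
cv2.imwrite("pics/c6.png",np.hstack([cv2.resize(b[130:250,130:250],(390,390),interpolation=cv2.INTER_CUBIC),cv2.resize(a[40:340,150:450],(390,390))]))
E
```

```text
4.25 [0.5611058  0.10417282 0.01143858] [-2.26882307 -2.16467435  0.01109778]
tool y deg -2.6917103375032245 -0.009047588914549098
w [255. 281.] [561.5 104.8  37. ] [561.4 104.2] [28.6 28.8] 42.7
w [257. 232.] [563.5 128.4  37. ] [562.9 129.6] [ 8.  49.8] 87.1
w [264. 268.] [565.7 111.2  37. ] [561.3 107.4] [56.3 72.5] 86.7
```

View pics/c6.png

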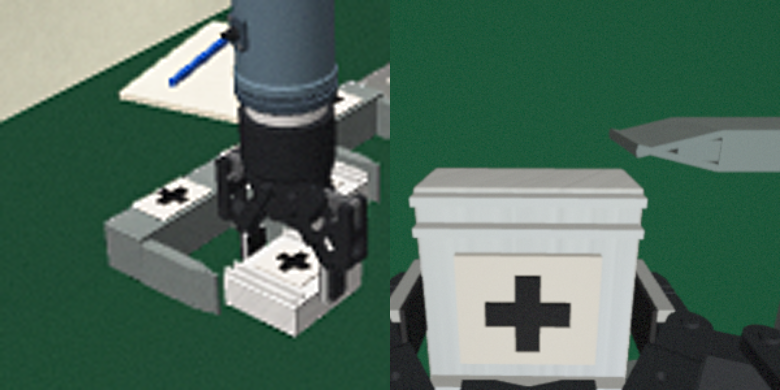

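```bash
python3 - <<'E'
from h import *
c=arm.calibration("wrist"); s=arm.observe(); print(s['position'],s['wrist_force'])
a=arm.capture("wrist"); g=cv2.cvtColor(a,cv2.COLOR_BGR2GRAY)
print('modcol',g[160:225,258].tolist()); print('wall',g[115:190,427].tolist())
print('mod',cast(c,[(258,190)],.036)*1000,cast(c,[(258,169)],.0)*1000)
print('wall in',cast(c,[(400,172),(440,172)],.04)*1000)
c=arm.calibration("side")
print(cast(c,[(183.2,190)],.049)*1000,cast(c,[(220.2,210.3)],.037)*1000)
E
```

```text
[0.56110634 0.10417141 0.01141793] [-11.61505383   0.14029917  18.99164972]
modcol [63, 61, 69, 63, 67, 71, 64, 65, 66, 108, 142, 155, 152, 153, 156, 157, 152, 153, 151, 152, 158, 152, 153, 158, 172, 194, 202, 198, 180, 150, 147, 154, 181, 205, 206, 205, 205, 205, 204, 205, 203, 203, 204, 203, 204, 202, 202, 204, 202, 203, 200, 180, 151, 150, 148, 151, 183, 205, 206, 205, 204, 205, 204, 205, 204]
wall [65, 65, 71, 60, 64, 63, 61, 65, 65, 65, 62, 65, 70, 66, 71, 87, 94, 98, 94, 89, 94, 95, 97, 94, 106, 124, 139, 137, 137, 138, 136, 136, 139, 139, 138, 136, 139, 136, 137, 137, 138, 137, 135, 136, 138, 141, 138, 136, 136, 139, 137, 139, 139, 139, 139, 136, 125, 93, 69, 66, 62, 65, 72, 65, 66, 65, 67, 66, 65, 70, 65, 66, 64, 65, 67]
mod [[564.72109752 146.70844541  36.        ]] [[564.63977348 147.21394679   0.        ]]
wall in [[618.90590725 152.71295698  40.        ]
 [633.87048809 152.03921005  40.        ]]
[[690.11438758  99.23746053  49.        ]] [[554.08708393 107.4609298   37.        ]]
```

Request:
step_arm --rows '[{"wx":0,"wy":0,"wz":0,"x":0,"y":0.05,"z":0.15,"hand":-1},{"wx":0,"wy":0,"wz":0,"x":0.9,"y":-0.04,"z":0,"hand":-1},{"wx":0,"wy":0,"wz":0,"x":0.9,"y":-0.04,"z":0,"hand":-1},{"wx":0,"wy":0,"wz":0,"x":0.9,"y":-0.04,"z":0,"hand":-1},{"wx":0,"wy":0,"wz":0,"x":0,"y":0,"z":0,"hand":-1}]'

```text
time: 4.9
position: [0.5952, 0.1032, 0.0128]
orientation: [2.273, 2.166, 0.003]
wrist_force: [0.3, -0.3, -4.4]
width: 0.0745
grip_force: 72.3
```

Request:
step_arm --rows '[{"wx":0,"wy":0,"wz":0,"x":0.7,"y":-0.02,"z":0,"hand":-1},{"wx":0,"wy":0,"wz":0,"x":0.5,"y":-0.02,"z":0,"hand":-1},{"wx":0,"wy":0,"wz":0,"x":0,"y":0,"z":0,"hand":1},{"wx":0,"wy":0,"wz":0,"x":0,"y":0,"z":0,"hand":1},{"wx":0,"wy":0,"wz":0,"x":0,"y":0,"z":0,"hand":1}]'

```text
time: 5.4
position: [0.6052, 0.1034, 0.0132]
orientation: [2.273, 2.168, 0.001]
wrist_force: [-0.7, -0.5, 0.2]
width: 0.0855
grip_force: 0.0
```

Request:
step_arm --rows '[{"wx":0,"wy":0,"wz":0,"x":0,"y":0,"z":0.5,"hand":1},{"wx":0,"wy":0,"wz":0,"x":0,"y":0,"z":1,"hand":1},{"wx":0,"wy":0,"wz":0,"x":0,"y":0,"z":2,"hand":1},{"wx":0,"wy":0,"wz":0,"x":0,"y":0,"z":3,"hand":1},{"wx":0,"wy":0,"wz":0,"x":0,"y":0,"z":2,"hand":1}]'

```text
time: 5.9
position: [0.6059, 0.1034, 0.1005]
orientation: [2.272, 2.168, 0.003]
wrist_force: [0.1, 0.1, 0.1]
width: 0.0855
grip_force: 0.0
```

```bash
python3 look.py w7
```

```text
5.95 [0.60779964 0.10369927 0.10354462] [2.27074511 2.16572685 0.00943413]
tool y deg -2.7124131833444793 0.006784175120843351
w [287. 306.] [628.1  16.7  37. ] [629.7  16.5] [ 5.  50.9] 87.3
w [290. 316.] [631.    6.9  37. ] [ 6.293e+02 -1.000e-01] [46.6 72. ] 86.7
w [289. 291.] [630.3  31.6  37. ] [631.   31.1] [ 4.8 71.9] 87.3
w [256. 252.] [605.2  68.5  37. ] [605.7  68.1] [ 6.1 71.8] 87.3
w [382. 217.] [701.   93.8  37. ] [701.1  93.7] [31.1 32.7] 43.0
w [257. 211.] [607.3 102.6  37. ] [607.1 102.4] [28.7 28.8] 41.3
w [257. 182.] [608.6 124.9  37. ] [608.4 125.1] [ 3.  50.6] 87.3
w [383. 213.] [700.9  96.7  37. ] [700.4  94.2] [62.  39.1] 87.4
w [257. 206.] [607.6 106.4  37. ] [607.4 104.7] [58.6 71.5] 87.3
w [257. 161.] [609.2 140.5  37. ] [609.  140.1] [ 7.9 71.7] 87.3
b [440. 348.] [761.5 -33.3  37. ] [760.  -32.2] [26.4 26.4] 73.8
b [382. 217.] [701.   93.8  37. ] [700.9  93.6] [27.9 27.4] 41.7
b [257. 211.] [607.3 102.6  37. ] [607.3 102.3] [23.8 24.4] 43.6
```

The module is at (607.3,102.6), square in the bay and 28 mm short of home. Now I go behind it and turn the gripper to push with two fingertips.

Request:
step_arm --rows '[{"wx":0,"wy":0,"wz":-8.2,"x":-0.6,"y":0.02,"z":0,"hand":0},{"wx":0,"wy":0,"wz":-8.2,"x":-0.6,"y":0.02,"z":0,"hand":0},{"wx":0,"wy":0,"wz":-8.2,"x":-0.6,"y":0.02,"z":0,"hand":0},{"wx":0,"wy":0,"wz":-8.2,"x":-0.6,"y":0.02,"z":0,"hand":0},{"wx":0,"wy":0,"wz":-8.2,"x":-0.6,"y":0.02,"z":0,"hand":0}]'

```text
time: 6.45
position: [0.5749, 0.1044, 0.0987]
orientation: [-2.892, -1.227, -0.002]
wrist_force: [0.2, 1.2, 0.7]
width: 0.0425
grip_force: 0.0
```

Request:
step_arm --rows '[{"wx":0,"wy":0,"wz":-8.2,"x":-0.6,"y":0.02,"z":0,"hand":0},{"wx":0,"wy":0,"wz":-8.2,"x":-0.6,"y":0.02,"z":0,"hand":0},{"wx":0,"wy":0,"wz":-8.2,"x":-0.6,"y":0.02,"z":0,"hand":0},{"wx":0,"wy":0,"wz":-8.2,"x":-0.6,"y":0.02,"z":0,"hand":0},{"wx":0,"wy":0,"wz":-8.2,"x":-0.6,"y":0.02,"z":0,"hand":0}]'

```text
time: 6.95
position: [0.5449, 0.1055, 0.0986]
orientation: [-3.138, -0.136, -0.001]
wrist_force: [0.2, 0.3, -0.8]
width: 0.0423
grip_force: 0.0
```

Request:
step_arm --rows '[{"wx":0,"wy":0,"wz":-8.0,"x":-0.5,"y":0,"z":0,"hand":0},{"wx":0,"wy":0,"wz":0,"x":0,"y":0,"z":0,"hand":0},{"wx":0,"wy":0,"wz":0,"x":0,"y":0,"z":0,"hand":0}]'

```text
time: 7.25
position: [0.5403, 0.1056, 0.0983]
orientation: [-3.14, 0.067, -0.001]
wrist_force: [0.0, 0.1, -0.7]
width: 0.0424
grip_force: 0.0
```

```bash
python3 look.py w8|head -2; python3 -c "
from workcell import arm;print(arm.observe()['joint_positions'])"
```

```text
7.3 [0.54047156 0.10538727 0.09824846] [-3.14039647e+00  6.85755260e-02 -1.33458115e-03]
tool y deg -92.50187919512747 -0.00046571072477795606
[-0.58276165  0.60004707  0.40785268  1.92122888 -0.35953749  0.69081451
 -1.57291915]
```

Request:
step_arm --rows '[{"wx":0,"wy":0,"wz":0,"x":0,"y":0,"z":-3,"hand":0},{"wx":0,"wy":0,"wz":0,"x":0,"y":0,"z":-3,"hand":0},{"wx":0,"wy":0,"wz":0,"x":0,"y":0,"z":-1.5,"hand":0},{"wx":0,"wy":0,"wz":0,"x":0,"y":0,"z":-0.5,"hand":0},{"wx":0,"wy":0,"wz":0,"x":0,"y":0,"z":0,"hand":0}]'

```text
time: 7.8
position: [0.5402, 0.105, 0.0178]
orientation: [3.141, -0.073, -0.001]
wrist_force: [-0.9, -0.4, 0.6]
width: 0.043
grip_force: 0.0
```

Request:
step_arm --rows '[{"wx":0,"wy":0,"wz":0,"x":0.6,"y":-0.03,"z":0,"hand":0},{"wx":0,"wy":0,"wz":0,"x":0.6,"y":-0.03,"z":0,"hand":0},{"wx":0,"wy":0,"wz":0,"x":0.6,"y":-0.03,"z":0,"hand":0},{"wx":0,"wy":0,"wz":0,"x":0.6,"y":-0.03,"z":0,"hand":0},{"wx":0,"wy":0,"wz":0,"x":0,"y":0,"z":0,"hand":0}]'

```text
time: 8.3
position: [0.5642, 0.1041, 0.018]
orientation: [-3.141, 0.074, 0.001]
wrist_force: [-2.1, -0.2, 1.7]
width: 0.0429
grip_force: 0.9
```

Request:
step_arm --rows '[{"wx":0,"wy":0,"wz":0,"x":0.5,"y":-0.02,"z":0,"hand":0},{"wx":0,"wy":0,"wz":0,"x":0.5,"y":-0.02,"z":0,"hand":0},{"wx":0,"wy":0,"wz":0,"x":0.5,"y":-0.02,"z":0,"hand":0},{"wx":0,"wy":0,"wz":0,"x":0.4,"y":-0.02,"z":0,"hand":0},{"wx":0,"wy":0,"wz":0,"x":0,"y":0,"z":0,"hand":0}]'

```text
time: 8.8
position: [0.5838, 0.1031, 0.0178]
orientation: [3.141, -0.074, 0.002]
wrist_force: [-0.8, -0.3, 0.0]
width: 0.0424
grip_force: 0.3
```

Request:
step_arm --rows '[{"wx":0,"wy":0,"wz":0,"x":0.2,"y":-0.01,"z":0,"hand":0},{"wx":0,"wy":0,"wz":0,"x":0.2,"y":-0.01,"z":0,"hand":0},{"wx":0,"wy":0,"wz":0,"x":0,"y":0,"z":0,"hand":0}]'

```text
time: 9.1
position: [0.5854, 0.1031, 0.0177]
orientation: [-3.141, 0.074, 0.005]
wrist_force: [-6.4, 0.3, 6.2]
width: 0.0426
grip_force: 3.2
```

Request:
step_arm --rows '[{"wx":0,"wy":0,"wz":0,"x":0.2,"y":-0.01,"z":0,"hand":0},{"wx":0,"wy":0,"wz":0,"x":0.2,"y":0,"z":0,"hand":0},{"wx":0,"wy":0,"wz":0,"x":0,"y":0,"z":0,"hand":0}]'

```text
time: 9.4
position: [0.5855, 0.1031, 0.0171]
orientation: [-3.14, 0.073, 0.018]
wrist_force: [-15.4, 0.3, 12.8]
width: 0.0428
grip_force: 8.1
```

Request:
step_arm --rows '[{"wx":0,"wy":0,"wz":0,"x":0.2,"y":0,"z":0,"hand":0},{"wx":0,"wy":0,"wz":0,"x":0,"y":0,"z":0,"hand":0}]'

```text
time: 9.6
position: [0.5855, 0.1031, 0.0168]
orientation: [-3.14, 0.073, 0.024]
wrist_force: [-21.9, -0.1, 16.7]
width: 0.0427
grip_force: 10.5
```

The TCP held still while the force rose to 22 N, so the module is against the stop. I back off, rise, and check it.

Request:
step_arm --rows '[{"wx":0,"wy":0,"wz":0,"x":-2,"y":0.1,"z":0,"hand":0},{"wx":0,"wy":0,"wz":0,"x":-2,"y":0.1,"z":0,"hand":0},{"wx":0,"wy":0,"wz":0,"x":0,"y":0,"z":4.5,"hand":0},{"wx":0,"wy":0,"wz":0,"x":0,"y":0,"z":4.5,"hand":0},{"wx":0,"wy":0,"wz":0,"x":0,"y":0,"z":4.5,"hand":0}]'

```text
time: 10.1
position: [0.5536, 0.1047, 0.1547]
orientation: [3.141, -0.075, 0.003]
wrist_force: [1.6, 1.1, -0.1]
width: 0.0426
grip_force: 0.0
```

Request:
step_arm --rows '[{"wx":0,"wy":0,"wz":5,"x":0.5,"y":-4,"z":0,"hand":1},{"wx":0,"wy":0,"wz":5,"x":0.5,"y":-4,"z":0,"hand":1},{"wx":0,"wy":0,"wz":5,"x":0.5,"y":-4,"z":0,"hand":1},{"wx":0,"wy":0,"wz":5,"x":0.5,"y":-4,"z":0,"hand":1},{"wx":0,"wy":0,"wz":5,"x":0.5,"y":-4,"z":0,"hand":1}]'

```text
time: 10.6
position: [0.579, -0.097, 0.1534]
orientation: [3.08, 0.613, 0.004]
wrist_force: [0.2, -0.0, -0.4]
width: 0.0856
grip_force: 0.0
```

Request:
step_arm --rows '[{"wx":0,"wy":0,"wz":5,"x":0.5,"y":-3,"z":0,"hand":1},{"wx":0,"wy":0,"wz":5,"x":0.5,"y":-3,"z":0,"hand":1},{"wx":0,"wy":0,"wz":5,"x":0.5,"y":-2,"z":0,"hand":1},{"wx":0,"wy":0,"wz":0,"x":0,"y":0,"z":0,"hand":1},{"wx":0,"wy":0,"wz":0,"x":0,"y":0,"z":0,"hand":1}]'

```text
time: 11.1
position: [0.5933, -0.1754, 0.1529]
orientation: [2.977, 1.001, 0.002]
wrist_force: [0.2, 0.3, -0.6]
width: 0.0858
grip_force: 0.0
```

```bash
python3 look.py w9|head -2;  python3 - <<'E'
from h import *
a=arm.capture("scene"); cv2.imwrite("pics/s9.png",a); w=cv2.imread("pics/w9.png")
c=arm.calibration("wrist"); print(proj(c,[[.638,-.234,.068],[.695,.0994,.049],[.6353,.102,.037]]))
x,y=proj(arm.calibration("scene"),[[.65,.1,.04]])[0].astype(int); print(x,y)
cv2.imwrite("pics/c9.png",np.hstack([w,cv2.resize(a[y-55:y+55,x-40:x+40],(279,384),interpolation=cv2.INTER_CUBIC)]))
E
```

```text
11.15 [ 0.59332057 -0.17417709  0.15283035] [-2.97659813e+00 -1.00367191e+00 -1.23555329e-03]
tool y deg -52.733064090237114 -6.675495933864989e-05
[[ 3.47494955e+02  2.02815028e+02]
 [ 1.83826186e-01 -1.91204164e+02]
 [-2.14921948e+01 -8.40718458e+01]]
311 221
```

View pics/c9.png

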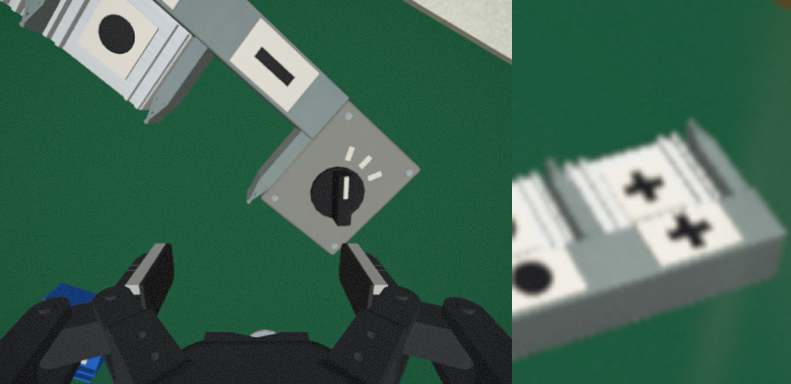

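Right panel: the module is home, flat against the strip in front of the cross label. Left panel: the dial is at (338,193), its white line runs from (346,178) to (346,198), and it points left of all three ticks.

```bash
cat > dial.py <<'E'
from h import *
import sys
c=arm.calibration("wrist"); im=arm.capture("wrist"); 
d=proj(c,[[.638,-.234,.068]])[0].astype(int); hsv=cv2.cvtColor(im,cv2.COLOR_BGR2HSV)
m=((hsv[...,1]<60)&(hsv[...,2]>170)).astype(np.uint8)
n,l,st,ce=cv2.connectedComponentsWithStats(m)
for i in range(1,n):
    if 15<st[i,4]<400 and np.hypot(*(ce[i]-d))<70:
        ys,xs=np.nonzero(l==i)
        for z in (.068,.041):
            W=cast(c,np.c_[xs,ys],z)[:,:2]; mu=W.mean(0); u,s,v=np.linalg.svd(W-mu); t=(W-mu)@v[0]
            print(np.round(ce[i]),z,'mid',np.round(mu*1000,1),'len',round(np.ptp(t)*1000,1),'ang',round(np.degrees(np.arctan2(v[0][1],v[0][0]))%180,1),'ends',np.round((mu+v[0]*t.min())*1000,1),np.round((mu+v[0]*t.max())*1000,1))
s=arm.observe(); print(s['time'],s['position'],d)
E
python3 dial.py
```

```text
[351. 155.] 0.068 mid [ 668.8 -209.4] len 11.1 ang 22.6 ends [ 673.9 -207.2] [ 663.7 -211.5]
[351. 155.] 0.041 mid [ 670.6 -219.4] len 12.4 ang 22.6 ends [ 676.3 -217.1] [ 664.8 -221.8]
[367. 163.] 0.068 mid [ 671.5 -223.3] len 11.0 ang 176.6 ends [ 676.8 -223.6] [ 665.8 -223. ]
[367. 163.] 0.041 mid [ 673.6 -235.1] len 12.4 ang 176.6 ends [ 679.6 -235.4] [ 667.2 -234.7]
[376. 177.] 0.068 mid [ 667.7 -237.2] len 11.1 ang 150.2 ends [ 672.4 -240. ] [ 662.8 -234.5]
[376. 177.] 0.041 mid [ 669.3 -250.7] len 12.5 ang 150.2 ends [ 674.7 -253.8] [ 663.9 -247.6]
[348. 189.] 0.068 mid [ 646.8 -226.1] len 16.9 ang 40.3 ends [ 653.2 -220.7] [ 640.3 -231.6]
[348. 189.] 0.041 mid [ 645.9 -238.2] len 19.0 ang 40.3 ends [ 653.  -232.1] [ 638.5 -244.5]
11.25 [ 0.59325086 -0.17344422  0.15276673] [347 202]
```

The three tick lines meet at (638,-233), which matches the computed axis. The bar is at 40.3°, so the joint is about 0.45 rad. The left mark needs 17.2° clockwise.

Request:
step_arm --rows '[{"wx":0,"wy":0,"wz":1,"x":1.5,"y":-2.0,"z":0,"hand":0.3},{"wx":0,"wy":0,"wz":1,"x":1.5,"y":-2.0,"z":0,"hand":0.3},{"wx":0,"wy":0,"wz":1,"x":1.5,"y":-2.0,"z":0,"hand":0.3},{"wx":0,"wy":0,"wz":0,"x":0,"y":0,"z":-1.5,"hand":0.3},{"wx":0,"wy":0,"wz":0,"x":0,"y":0,"z":-1.5,"hand":0.3}]'

```text
time: 11.75
position: [0.6381, -0.2341, 0.1219]
orientation: [-2.949, -1.082, -0.0]
wrist_force: [-0.3, 0.5, -0.7]
width: 0.0556
grip_force: 0.0
```

Request:
step_arm --rows '[{"wx":0,"wy":0,"wz":0,"x":0,"y":0,"z":0,"hand":0.3},{"wx":0,"wy":0,"wz":0,"x":0,"y":0,"z":0,"hand":0.3}]'

```text
time: 11.95
position: [0.6373, -0.2334, 0.1219]
orientation: [-2.947, -1.083, 0.002]
wrist_force: [-0.0, 1.4, 0.5]
width: 0.0557
grip_force: 0.0
```

```bash
python3 dial.py; python3 look.py w10|head -2
```

```text
[270. 161.] 0.068 mid [ 673.8 -215. ] len 11.1 ang 22.0 ends [ 678.9 -212.9] [ 668.6 -217.1]
[270. 161.] 0.041 mid [ 670.6 -219.4] len 12.7 ang 22.0 ends [ 676.4 -217. ] [ 664.7 -221.8]
[288. 171.] 0.068 mid [ 676.5 -228.7] len 10.6 ang 177.0 ends [ 681.6 -229. ] [ 671.1 -228.4]
[288. 171.] 0.041 mid [ 673.7 -235.1] len 12.1 ang 177.0 ends [ 679.6 -235.4] [ 667.5 -234.8]
[298. 187.] 0.068 mid [ 672.5 -242.3] len 11.0 ang 152.0 ends [ 677.5 -244.9] [ 667.7 -239.7]
[298. 187.] 0.041 mid [ 669.2 -250.6] len 12.6 ang 152.0 ends [ 674.8 -253.6] [ 663.7 -247.7]
[256. 200.] 0.068 mid [ 646.4 -226. ] len 17.8 ang 40.4 ends [ 653.2 -220.3] [ 639.6 -231.8]
[256. 200.] 0.041 mid [ 639.3 -232. ] len 20.3 ang 40.4 ends [ 647.  -225.4] [ 631.5 -238.6]
12.0 [ 0.63783279 -0.23387018  0.12270847] [256 215]
12.05 [ 0.63817503 -0.23431475  0.1232215 ] [2.94884219e+00 1.08346346e+00 6.64317571e-04]
tool y deg -49.65132313657998 0.0001519291268215279
```

Consistent. I'll descend to TCP z = 0.060, close and turn.

Request:
step_arm --rows '[{"wx":0,"wy":0,"wz":0,"x":0,"y":0,"z":-2.5,"hand":0.3},{"wx":0,"wy":0,"wz":0,"x":0,"y":0,"z":-2.5,"hand":0.3},{"wx":0,"wy":0,"wz":0,"x":0,"y":0,"z":-1.2,"hand":0.3},{"wx":0,"wy":0,"wz":0,"x":0,"y":0,"z":0,"hand":0.3},{"wx":0,"wy":0,"wz":0,"x":0,"y":0,"z":0,"hand":0.3}]'

```text
time: 12.55
position: [0.6386, -0.2353, 0.0618]
orientation: [2.948, 1.082, 0.001]
wrist_force: [0.5, -0.5, -0.4]
width: 0.0554
grip_force: 0.0
```

Request:
step_arm --rows '[{"wx":0,"wy":0,"wz":0,"x":0,"y":0,"z":0,"hand":-1},{"wx":0,"wy":0,"wz":0,"x":0,"y":0,"z":0,"hand":-1},{"wx":0,"wy":0,"wz":0,"x":0,"y":0,"z":0,"hand":-1},{"wx":0,"wy":0,"wz":0,"x":0,"y":0,"z":0,"hand":-1},{"wx":0,"wy":0,"wz":0,"x":0,"y":0,"z":0,"hand":-1}]'

```text
time: 13.05
position: [0.6371, -0.2336, 0.0618]
orientation: [-2.946, -1.082, 0.002]
wrist_force: [-5.7, 4.8, 9.9]
width: 0.0102
grip_force: 60.1
```

Request:
step_arm --rows '[{"wx":0,"wy":0,"wz":-3.4,"x":0,"y":0,"z":0,"hand":-1},{"wx":0,"wy":0,"wz":-3.4,"x":0,"y":0,"z":0,"hand":-1},{"wx":0,"wy":0,"wz":-3.4,"x":0,"y":0,"z":0,"hand":-1},{"wx":0,"wy":0,"wz":-3.5,"x":0,"y":0,"z":0,"hand":-1},{"wx":0,"wy":0,"wz":-3.5,"x":0,"y":0,"z":0,"hand":-1}]'

```text
time: 13.55
position: [0.6371, -0.2335, 0.0619]
orientation: [-3.075, -0.626, 0.003]
wrist_force: [-6.5, 4.7, 9.8]
width: 0.0103
grip_force: 60.1
```

Request:
step_arm --rows '[{"wx":0,"wy":0,"wz":0,"x":0,"y":0,"z":0,"hand":-1},{"wx":0,"wy":0,"wz":0,"x":0,"y":0,"z":0,"hand":-1},{"wx":0,"wy":0,"wz":0,"x":0,"y":0,"z":0,"hand":0.3},{"wx":0,"wy":0,"wz":0,"x":0,"y":0,"z":0,"hand":0.3},{"wx":0,"wy":0,"wz":0,"x":0,"y":0,"z":0,"hand":0.3}]'

```text
time: 14.05
position: [0.6383, -0.2354, 0.061]
orientation: [3.077, 0.629, 0.001]
wrist_force: [-0.8, 0.5, -1.4]
width: 0.0537
grip_force: 0.0
```

Request:
step_arm --rows '[{"wx":0,"wy":0,"wz":0,"x":0,"y":0,"z":2,"hand":0.3},{"wx":0,"wy":0,"wz":0,"x":0,"y":0,"z":3,"hand":0.3},{"wx":0,"wy":0,"wz":0,"x":0,"y":0,"z":3,"hand":0.3},{"wx":0,"wy":0,"wz":0,"x":0,"y":0,"z":0,"hand":0.3},{"wx":0,"wy":0,"wz":0,"x":0,"y":0,"z":0,"hand":0.3}]'

```text
time: 14.55
position: [0.6385, -0.2353, 0.1414]
orientation: [3.077, 0.629, 0.002]
wrist_force: [-0.2, -0.1, -0.6]
width: 0.0558
grip_force: 0.0
```

```bash
python3 dial.py; python3 - <<'E'
from h import *
a=arm.capture("scene"); c=arm.calibration("scene"); b=cv2.imread("pics/s9.png")
print('change near module',cv2.absdiff(a,b)[180:260,280:360].mean())
hsv=cv2.cvtColor(a,cv2.COLOR_BGR2GRAY)
for P in ([.695,.0994,.049],[.6353,.102,.037]):
    x,y=proj(c,[P])[0]; x0,y0=int(x)-9,int(y)-8
    g=cv2.resize(hsv[y0:y0+17,x0:x0+19],None,fx=1,fy=1); yy,xx=np.nonzero(g<90); p=(x0+xx.mean(),y0+yy.mean()); print(p,cast(c,[p],P[2])*1000)
E
```

```text
[253. 155.] 0.068 mid [ 675.1 -217.7] len 11.1 ang 23.4 ends [ 680.2 -215.5] [ 670.  -219.9]
[253. 155.] 0.041 mid [ 670.7 -219.3] len 12.6 ang 23.4 ends [ 676.5 -216.8] [ 665.  -221.8]
[272. 159.] 0.068 mid [ 677.6 -231.6] len 11.3 ang 177.6 ends [ 683.2 -231.9] [ 672.  -231.4]
[272. 159.] 0.041 mid [ 673.5 -235. ] len 12.7 ang 177.6 ends [ 679.9 -235.3] [ 667.2 -234.8]
[286. 171.] 0.068 mid [ 673.8 -245.5] len 11.2 ang 151.0 ends [ 678.6 -248.2] [ 668.9 -242.8]
[286. 171.] 0.041 mid [ 669.2 -250.7] len 12.6 ang 151.0 ends [ 674.7 -253.7] [ 663.7 -247.6]
[253. 192.] 0.068 mid [ 648.3 -228.7] len 17.7 ang 22.7 ends [ 656.5 -225.3] [ 640.2 -232.1]
[253. 192.] 0.041 mid [ 640.5 -231.7] len 20.0 ang 22.7 ends [ 649.7 -227.9] [ 631.3 -235.6]
[194. 217.] 0.068 mid [ 611.8 -194.3] len 3.7 ang 89.9 ends [ 611.8 -192.3] [ 611.8 -196.1]
[194. 217.] 0.041 mid [ 599.2 -192.8] len 4.2 ang 89.9 ends [ 599.2 -190.6] [ 599.2 -194.8]
[271. 250.] 0.068 mid [ 608.8 -261.5] len 4.1 ang 88.6 ends [ 608.9 -259.3] [ 608.8 -263.4]
[271. 250.] 0.041 mid [ 595.9 -268.7] len 4.6 ang 88.6 ends [ 595.9 -266.3] [ 595.8 -270.9]
14.6 [ 0.63771618 -0.23493939  0.1402983 ] [253 206]
change near module 0.7438541666666667
(np.float64(321.6216216216216), np.float64(231.59459459459458)) [[694.64801086 100.01321886  49.        ]]
(np.float64(307.9655172413793), np.float64(218.82758620689654)) [[637.23961386  97.39316502  37.        ]]
```

The dial is at 22.7°, which is 0.757 rad, on the left mark. The module hasn't moved since it was pushed home, and the gripper is clear. Handing in.

```bash
python3 -c "
from workcell import arm
print(arm.finish_job())"
```

```text
the job is handed in; nothing more can be done
None
```

I handed the job in with the cross module against the back stop of the left bay and the selector on the left mark at about 0.76 rad; no verdict came back, and the scene camera put the module about 5 mm off the bay's centre line (limit 8 mm).

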